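Snap a coin capsule into the axial-light viewer and hold its glass at 45 degrees

ROBOT

A 6-joint arm with a two-finger parallel gripper is mounted at the origin on a cart in front of the work surface, level with it; the furniture and walls round the work are solid. World frame = base frame: x ahead of the robot, y to its left, z up, the work surface at z = 0. Lengths are in m, angles in rad, forces in N, time in s.
With the tool pointing down it reaches from about 0.4 to 0.825 m from the base axis. Payload 7 kg.
Tool frame: the origin (TCP) lies on the centre line of the jaws, within the pads' length; the fingertips stand 22 mm ahead of it and the grasp point (between the pads) lies 3 mm ahead of it (arm.tcp_to_tips is the distance from the TCP to the fingertips, in m); z points along the fingers, y is the line along which they close (so a half turn about z gives the same grasp; the last joint's range is limited). The gripper opens to 88 mm and grips with 3 to 60 N. Pads are 19 mm wide; open, the fingers measure 130 mm over their backs; the gripper's body (78 mm by 193 mm) begins 47 mm behind the grasp point.
Start: joints at [1.503, 0.359, 0.012, 0, -1.224, -0.288], TCP at [0.235, 0.633, 0.249] pointing down, gripper open.
Joint ranges: [-3.07, 3.07], [-1.43, 2.12], [-1.02, 1.25], [-3.03, 1.67], [-3.05, -0], [-3.03, 3.03]. Speed limits (rad/s): [2.39, 2.39, 3.01, 3.14, 3.14, 3.14].

INTERFACE

Orientations are given as [roll, pitch, yaw] about the fixed x, y, z axes, in that order (R = Rz(yaw) Ry(pitch) Rx(roll)).
In Python, from station import arm gives the robot as it stands.
- The arm moves only by the tool jog_arm, never from a script. Its argument "targets" is a list of rows, each an object of numbers: "dx", "dy", "dz": the shift along the tool's x, y, z in mm; "rx", "ry", "rz": the turn, a rotation vector about the tool's x, y, z in rad; "gripper": the closure, from 0 (fully open) to 1 (shut). In form: [{"dx": .., "dy": .., "dz": .., "rx": .., "ry": .., "rz": .., "gripper": ..}, ...]. A call has exactly 8 rows; each row is the pose to reach, as a shift and turn from the pose commanded when the call began, along the tool's axes at that moment; what a row does not reach only later rows make up. A row lasts 1/12 s, in which the tool goes at most 41.7 mm and 7.16 degrees, less where a joint would pass 70% of its speed; a pose out of reach is approached as far as the arm can. A call with a gripper value outside its range is refused whole. The fingers move at their own pace and stop on an object; "force" is the grip in N (left out, the last holds). Time passes only in rows, so rows that repeat a pose let the fingers close, or fill a call up. It gives the time, the measured TCP pose, the force, the opening and the grip force at its end, in the units of the state.
- arm.get_state(): the state, without advancing time (a new reading comes with each control period).
- arm.grab_frame(name): name is "side" or "top"; returns a dict with "frame" (480x640x3 uint8, red, green, blue), "z_map" (480x640 float32, m along the optical axis (not along the pixel's ray), 0 where there is no reading), "fx", "fy", "cx", "cy" (pixels), "view" (4x4, takes a point from world to camera coordinates). Camera axes: x right, y down, z forward; pixel columns grow to the right and rows downward; lengths in m; the calibration is good to about 2 mm. A picture is of the moment at which its call begins.
- arm.job_done(): hands the job in; it is judged then, once.
The state is a dict: "t": time; "q": joint angles; "qd": joint speeds; "joint_efforts": joint torques, N m; "eef_pos": TCP position; "ee_rot": TCP orientation; "force": force on the tool from outside, world axes, zero at the start; "moment": the same for the moment, N m; "width": finger opening in m; "gripper_force": force on a finger pad.
Only numpy, scipy, OpenCV 4.12 (cv2) and the standard library are available. Lean on these libraries where they do the work, as an engineer would, in place of code of your own. Each camera call takes 0.05 s, during which the arm holds its last target. There are 200 camera calls.

TASK

Set up the larger of the two coin capsules for viewing under axial light: lay it on the round seat of the coin viewer and press it down between the two spring jaws until it sits level and fully home, then take your fingers off it. Then bring the folded-back glass forward by its handle rod and hold it at 45 degrees over the coin, so that the lamp beside it shines straight down on the coin; the hinge does not stay by itself, so finish with the rod still in your fingers, holding the glass there. Never let the glass drop down onto the coin, and leave the smaller capsule, the loupe and the eraser where they lie.

Things in the scene. Friction and masses are not known exactly. Their poses are not given: they have to be found in the camera images.
- viewer: coin viewer, fixed: black base plate 124 x 170 mm, top at 12 mm, with seat, jaws, hinged glass and lamp. Origin on the desk right below the seat's centre; x runs along the glass's hinge, away from the handle rod, y from the hinge to the lamp, z up. At x = 56 to 59 mm stands a thin graduated quadrant about the hinge, 87 mm high; its long mark is at 45 degrees
- seat (a point): centre of the seat's round flat steel floor, 14 mm above the desk; axes as the viewer's. A capsule laid in from above rests on the jaws' tapered faces, its underside about 7 mm above this floor, and must be pushed down at its middle with some 4 to 8 N until it snaps down onto the floor (its top then 21 mm above the desk)
- jaw (a point): top of the steel spring jaw on the seat's +y side, 28 mm above the desk; its twin faces it on the -y side. They are 36 mm wide along the viewer's x, spring apart along y and grip the capsule's rim. The seat is open to +x and -x: fingers holding the capsule across the viewer's x have room there
- lamp (a point): middle of the top of the lamp, an upright black block 90 mm long along the viewer's x, 25 mm thick, its top 90 mm above the desk; it lights towards the seat
- hinge (a point): middle of the hinge line of the glass, which runs along the viewer's x, 32 mm above the desk and 48 mm from the seat's centre, on the side away from the lamp
- glass (a joint): angle of the glass, rad: 0 = lying flat over the seat, 0.785 = 45 degrees, 1.571 = upright, 1.95 = folded back against its stops, where it starts. It turns freely and falls by its weight (0.14 kg, centred some 54 mm from the hinge): back when beyond upright, shut when before it. The framed plate is 97 mm wide along the hinge and 108 mm long
- rod (a point): middle of the handle rod at the glass frame's free end: round steel, 10 mm in diameter, parallel to the hinge, sticking 38 mm out of the frame's -x side. This point is on its axis, 100 mm from the hinge line, x = -70 mm in the viewer, some 125 mm above the desk at the start, 103 mm at 45 degrees. Pinched across from above, it turns between the fingers as the glass swings
- capsule: the larger coin capsule: round clear plastic disc, 40 mm in diameter, 7 mm high, about 30 g with its coin; origin at the centre of its underside. It lies flat on the desk, to the left of the viewer; farther left stands an open laptop, its screen reaching about 0.3 m above the desk, to keep clear of
- small_capsule: the smaller coin capsule, 34 mm in diameter, 7 mm high; bystander, origin under its centre
- loupe: folding loupe, 37 x 26 x 23 mm, pale metal; bystander, origin under its centre
- eraser: eraser, 21 x 48 x 12 mm; bystander, origin under its centre
Mind the look-alikes: they are no part of the job. Leave any turquoise look-alike of the capsule alone.

How it is judged:
On the way, in this order (a step that is already met when the one before it is completed fails the run):
1. the larger capsule is pressed home: centred on the seat, level, resting on its floor, and the fingers are off it (horizontal distance between capsule and seat below 0.003 m and z of capsule in the frame of seat between -0.003 and 0.0015 m and angle between the z axis of capsule and the z axis of viewer, either way round below 0.06 rad and contact force between the fingers and capsule below 0.05 N), for 0.3 s.
2. the glass has been swung forward to 45 degrees, held in the fingers (value of joint glass between 0.715 and 0.855 rad and contact force between the fingers and viewer above 0.5 N), for 0.2 s.
At the end, for the whole second after the job is handed in: The program ends holding: the fingers grip the handle rod and keep the glass still at 45 degrees (within 4 degrees), while the larger capsule sits centred (3 mm), level (3.4 degrees) and down on the seat's floor (1.5 mm) between the jaws, not touched by the fingers (all of step 1 and all of step 2 and velocity of joint glass between -0.05 and 0.05 rad/s and distance between the grasp point and rod below 0.04 m); the arm keeps its last pose, push and grip.
It fails at once if the glass drops down onto the coin (below 20 degrees) (value of joint glass below 0.35 rad).
It fails at once if a bystander (smaller capsule, loupe, eraser) is shifted by more than 2 cm (distance of any of small_capsule, loupe, eraser from where it was at the start of the episode above 0.02 m).
It also fails if it takes over 67 s, if anything falls off the work surface, if the arm or the gripper's body presses on something with over 40 N, if the wrist force passes 120 N, or if a joint passes its speed limit or range.

## Working session

There is one attempt and no reset: what is moved stays moved. The work goes in short steps, Python scripts to look and compute and a tool call to move; the robot and the scene stay as the last step left them, time stands still between calls to the robot, and variables do not carry over. Pictures are saved under pics/ and viewed, at most 10 in all, crops included, and the job is handed in when it is done.

Besides the shell and the picture viewer there is one more tool, called after ">>>" as name([rows], argument=value, ...), one row to a line, values as JSON. jog_arm: Moves the arm, as the interface text tells. Its arguments: {"type":"object","properties":{"targets":{"type":"array","items":{"type":"object","properties":{"dx":{"type":"number"},"dy":{"type":"number"},"dz":{"type":"number"},"rx":{"type":"number"},"ry":{"type":"number"},"rz":{"type":"number"},"gripper":{"type":"number"}}}},"force":{"type":"number"}},"required":["targets"]}

```bash
mkdir -p pics; cat > h.py <<'E'
import numpy as np, cv2
from station import arm
def grab(n):
    f=arm.grab_frame(n); np.savez(f'{n}.npz',**f); return f
def load(n): return dict(np.load(f'{n}.npz'))
def pt(f,u,v,z=None):
    # world point at pixel; z=None uses depth, else intersect with plane height z
    T=np.linalg.inv(f['view']); r=np.array([(u-f['cx'])/f['fx'],(v-f['cy'])/f['fy'],1])
    d=T[:3,:3]@r; o=T[:3,3]
    s=float(f['z_map'][int(round(v)),int(round(u))]) if z is None else (z-o[2])/d[2]
    return o+s*d
def pix(f,p):
    c=f['view']@np.append(p,1); return f['fx']*c[0]/c[2]+f['cx'],f['fy']*c[1]/c[2]+f['cy']
def save(f,name,crop=None,k=1):
    a=f['frame'][:,:,::-1]
    if crop: u0,v0,u1,v1=crop; a=a[v0:v1,u0:u1]
    a=cv2.resize(a,None,fx=k,fy=k,interpolation=cv2.INTER_CUBIC); cv2.imwrite('pics/'+name,a)
E
python3 - <<'E'
from h import *
print(arm.get_state())
for n in('side','top'):
    f=grab(n); save(f,n+'0.png'); print(n,f['fx'],np.linalg.inv(f['view']).round(3).tolist())
E
```

```text
{'t': 0.0, 'q': array([ 1.50307666e+00,  3.59389372e-01,  1.10270881e-02, -3.92818236e-04,
       -1.22413137e+00, -2.88078619e-01]), 'qd': array([ 2.30810670e-05, -3.34606530e-04, -5.54396280e-04, -7.76786449e-04,
        3.20536432e-04,  6.28207528e-05]), 'joint_efforts': array([ 9.63355269e-04, -5.82720709e+01,  2.93063951e+01,  6.99716136e+00,
        6.92514455e-03, -1.48803665e-04]), 'eef_pos': array([0.23499045, 0.63225513, 0.24759956]), 'ee_rot': array([ 3.13986034e+00, -1.28228407e-04, -3.55931951e-01]), 'force': array([1.54027317e+00, 2.64708732e-04, 1.16271146e+00]), 'moment': array([0.00311797, 0.00822568, 0.09983104]), 'gripper_force': 0.0, 'width': 0.08774014472875942}
side 434.8448489777679 [[-0.968, 0.199, -0.15, 0.665], [0.249, 0.798, -0.548, 0.423], [0.01, -0.568, -0.823, 0.787], [0.0, 0.0, 0.0, 1.0]]
top 552.1695937674536 [[-0.017, -0.995, 0.098, 0.435], [-1.0, 0.018, 0.007, -0.035], [-0.008, -0.098, -0.995, 1.048], [0.0, 0.0, 0.0, 1.0]]
```

View pics/top0.png

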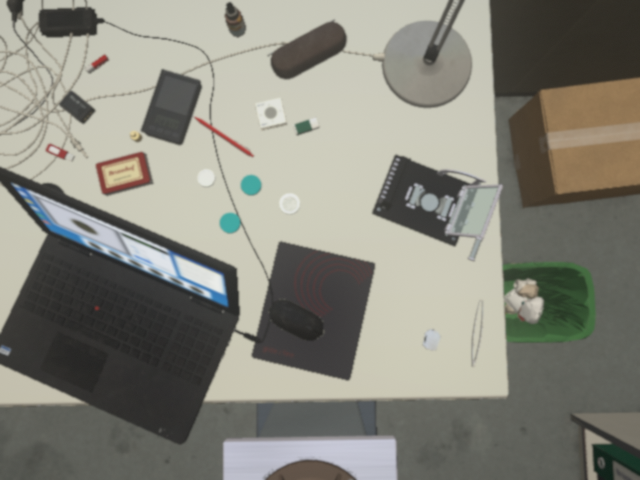

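View pics/side0.png

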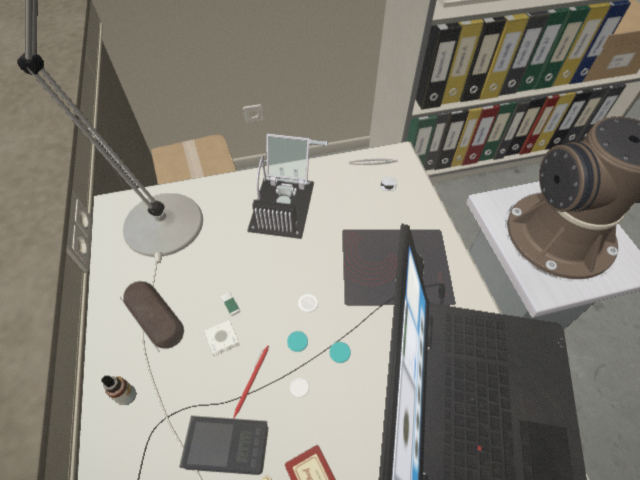

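The top view shows a white disc at (206,178), a white ringed disc at (289,203), turquoise discs at (251,185) and (230,222), and the viewer around (430,200) with its rod end near (474,250). The side view shows the same discs at (299,387), (308,303), (297,341) and (340,352), with the rod at about (318,142).

```bash
python3 - <<'E'
from h import *
t=load('top');s=load('side')
for n,u,v in(('white',206,178),('ring',289.5,203.5),('tealA',251,185),('tealB',230,222)):
    p=pt(t,u,v,0.007); print(n,p.round(4),pt(t,u,v).round(4),'side pix',np.round(pix(s,p),1))
for n,u,v in(('white',299,387),('ring',308,303)): print('side',n,pt(s,u,v,0.007).round(4),pt(s,u,v).round(4))
print(pt(t,430,202).round(4),pt(t,474,250).round(4), pt(s,318,143).round(4))
a=cv2.resize(t['frame'][160:245,180:310,::-1],None,fx=6,fy=6,interpolation=cv2.INTER_CUBIC)
cv2.imwrite('pics/capt.png',a)
save(t,'view_t.png',(365,145,510,265),5.5)
save(s,'view_s.png',(235,120,345,245),4.8)
E
```

```text
white [0.6422 0.1907 0.007 ] [0.6419 0.1905 0.0083] side pix [299.7 387.4]
ring [0.5899 0.0312 0.007 ] [0.59   0.0313 0.0063] side pix [307.9 302.8]
tealA [0.627  0.1045 0.007 ] [0.6274 0.1047 0.0051] side pix [297.6 340.8]
tealB [0.5565 0.1448 0.007 ] [0.5566 0.145  0.0058] side pix [339.2 351.9]
side white [0.6432 0.1897 0.007 ] [0.6433 0.1905 0.0098]
side ring [0.5898 0.0318 0.007 ] [0.5901 0.0331 0.0097]
[ 0.5867 -0.2344  0.0156] [ 0.488  -0.2822  0.1302] [ 0.4908 -0.2834  0.1277]
```

View pics/capt.png

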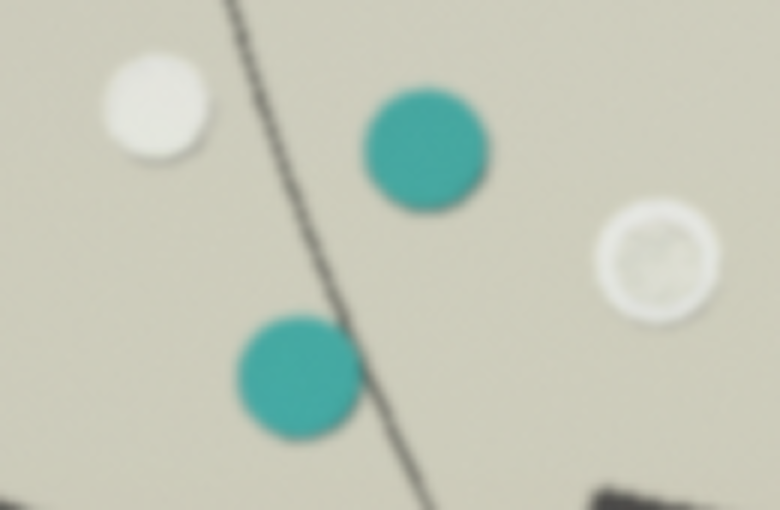

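View pics/view_t.png

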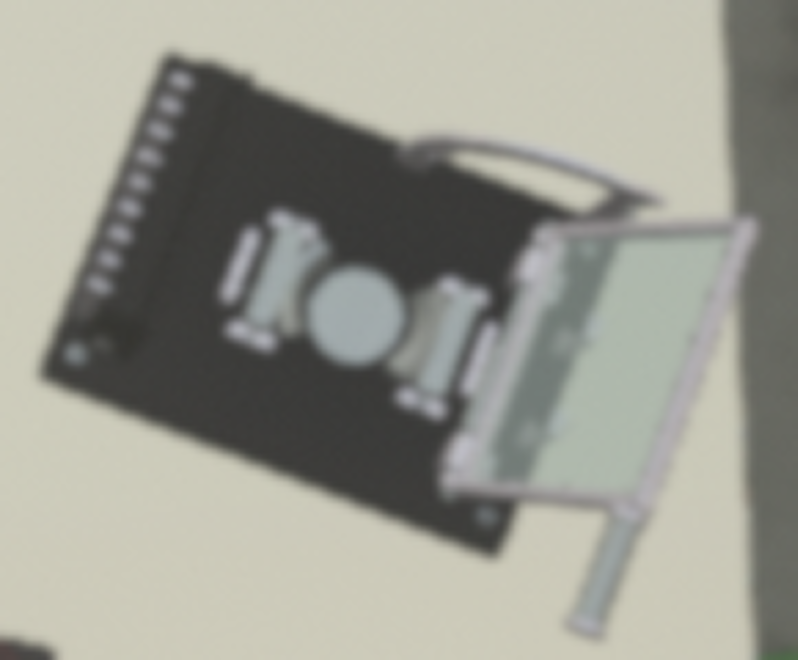

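View pics/view_s.png

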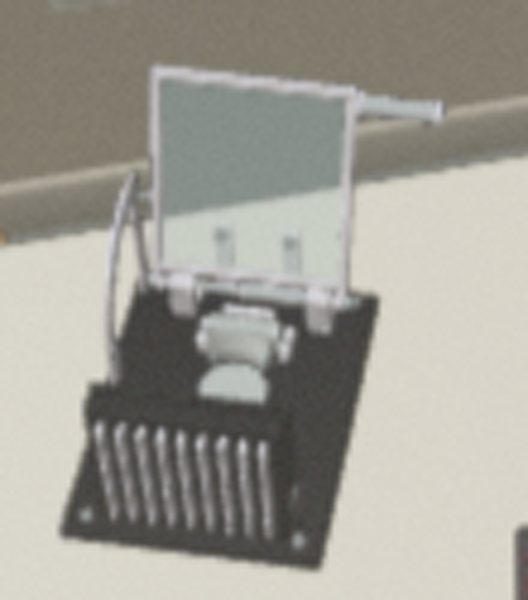

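Crop scale is about 0.31 mm/px. The white disc at (206,178) is 33 mm across, so it is the small capsule. The white ringed disc at (289.5,203.5) is 39 mm, so it is the larger capsule. The two turquoise discs are look-alikes. In the viewer crops, the seat disc is at top-crop (355,315), the rod runs (625,515)–(585,630), and the base edge runs (40,378)–(495,555).

```bash
python3 - <<'E'
from h import *
t=load('top');s=load('side')
C=lambda u,v:(u/5.5+365,v/5.5+145)
S=lambda u,v:(u/4.8+235,v/4.8+120)
seat=pt(t,*C(355,315),.014); print('seat',seat.round(4),pt(t,*C(355,315)).round(4),'side',pt(s,*S(233,385),.014).round(4))
a=pt(t,*C(40,378),.012);b=pt(t,*C(495,555),.012); d=a-b; print('base y-dir len',np.linalg.norm(d),'yaw',np.arctan2(-d[0],d[1]), a.round(4),b.round(4))
j1=pt(t,*C(278,275),.028);j2=pt(t,*C(455,345),.028);d=j1-j2;print('jaws mid',((j1+j2)/2).round(4),'yaw',np.arctan2(-d[0],d[1]),np.linalg.norm(d))
for z in(.122,.125,.128):
  r1=pt(t,*C(627,515),z);r2=pt(t,*C(587,628),z);d=r1-r2;print('rod',r1.round(4),r2.round(4),'yaw',np.arctan2(d[1],d[0]),np.linalg.norm(d))
yaw=-.356;R=np.array([[np.cos(yaw),-np.sin(yaw)],[np.sin(yaw),np.cos(yaw)]])
rod=np.append(seat[:2]+R@[-.070,-.085],.125);print('rod pred',rod.round(4),pix(t,rod),pix(s,rod))
print('side base corner',pt(s,*S(320,568),.012).round(4),pt(s,*S(62,535),.012).round(4), 'quadrant/lamp', pt(s,*S(95,400)).round(4))
for f in(t,s):
    v,u=np.nonzero(f['z_map']>0);z=f['z_map'][v,u];c=np.c_[(u-f['cx'])/f['fx']*z,(v-f['cy'])/f['fy']*z,z]
    T=np.linalg.inv(f['view']);p=c@T[:3,:3].T+T[:3,3]
    m=(p[:,1]>.05)&(p[:,1]<.75)&(p[:,0]<.7)&(p[:,0]>.1)&(p[:,2]>.1)
    q=p[m];print('laptop',np.percentile(q[:,2],[50,99,99.9]),q.min(0),q.max(0))
E
```

```text
seat [ 0.5864 -0.2338  0.014 ] [ 0.5862 -0.2335  0.0156] side [ 0.585  -0.2372  0.014 ]
base y-dir len 0.16621250770577717 yaw -0.39305039122555363 [ 0.5668 -0.1254  0.012 ] [ 0.5032 -0.2789  0.012 ]
jaws mid [ 0.586 -0.235  0.028] yaw -0.4014285328366057 0.06407123792420304
rod [ 0.5074 -0.2937  0.122 ] [ 0.4732 -0.28    0.122 ] yaw -0.38021864021067925 0.036890995909449435
rod [ 0.5072 -0.2928  0.125 ] [ 0.4731 -0.2792  0.125 ] yaw -0.3802186402106799 0.03677151823892542
rod [ 0.507 -0.292  0.128] [ 0.4729 -0.2784  0.128 ] yaw -0.38021864021068036 0.036652040568401274
rod pred [ 0.4912 -0.2891  0.125 ] (np.float64(477.1917543277035), np.float64(248.24239046260408)) (np.float64(317.2175591190291), np.float64(142.23119020325026))
side base corner [ 0.5678 -0.1223  0.012 ] [ 0.6788 -0.1692  0.012 ] quadrant/lamp [ 0.6525 -0.1763  0.0924]
laptop [0.22672426 0.30339409 0.30464676] [0.39123837 0.0872748  0.10000264] [0.60479877 0.45661883 0.30585255]
laptop [0.23947712 0.3035623  0.30437733] [0.10007271 0.05011779 0.10004701] [0.59446011 0.38753666 0.30558814]
```

>>> jog_arm([
  {"dz":-40,"gripper":0},
  {"dz":-80,"gripper":0},
  {"dz":-120,"gripper":0},
  {"dz":-150,"gripper":0},
  {"dz":-150,"gripper":0},
  {"dz":-150,"gripper":0},
  {"dz":-150,"gripper":0},
  {"dz":-150,"gripper":0},
])

```text
invalid input at $.targets[0]: expected keys dx, dy, dz, rx, ry, rz, gripper
```

>>> jog_arm([
  {"dx":0,"dy":0,"dz":-40,"rx":0,"ry":0,"rz":0,"gripper":0},
  {"dx":0,"dy":0,"dz":-80,"rx":0,"ry":0,"rz":0,"gripper":0},
  {"dx":0,"dy":0,"dz":-120,"rx":0,"ry":0,"rz":0,"gripper":0},
  {"dx":0,"dy":0,"dz":-150,"rx":0,"ry":0,"rz":0,"gripper":0},
  {"dx":30,"dy":24,"dz":-150,"rx":0,"ry":0,"rz":0,"gripper":0},
  {"dx":60,"dy":48,"dz":-150,"rx":0,"ry":0,"rz":0,"gripper":0},
  {"dx":90,"dy":72,"dz":-150,"rx":0,"ry":0,"rz":0,"gripper":0},
  {"dx":120,"dy":97,"dz":-150,"rx":0,"ry":0,"rz":0,"gripper":0},
])

```text
t: 0.77
eef_pos: [0.3141, 0.4985, 0.398]
ee_rot: [3.141, 0.0, -0.355]
force: [0.9, 0.3, -0.2]
width: 0.0878
gripper_force: 0.0
```

>>> jog_arm([
  {"dx":31,"dy":25,"dz":0,"rx":0,"ry":0,"rz":0.12,"gripper":0},
  {"dx":62,"dy":50,"dz":0,"rx":0,"ry":0,"rz":0.24,"gripper":0},
  {"dx":93,"dy":75,"dz":0,"rx":0,"ry":0,"rz":0.36,"gripper":0},
  {"dx":124,"dy":100,"dz":0,"rx":0,"ry":0,"rz":0.48,"gripper":0},
  {"dx":155,"dy":125,"dz":0,"rx":0,"ry":0,"rz":0.6,"gripper":0},
  {"dx":186,"dy":150,"dz":0,"rx":0,"ry":0,"rz":0.72,"gripper":0},
  {"dx":217,"dy":175,"dz":0,"rx":0,"ry":0,"rz":0.84,"gripper":0},
  {"dx":248,"dy":200,"dz":0,"rx":0,"ry":0,"rz":0.96,"gripper":0},
])

```text
t: 1.43
eef_pos: [0.477, 0.2242, 0.3985]
ee_rot: [3.142, 0.0, -1.321]
force: [0.8, 0.5, 0.3]
width: 0.0876
gripper_force: 0.0
```

```bash
cat >> h.py <<'E'
from scipy.spatial.transform import Rotation as Ro
def to(p,yaw,cur=None,rot=None):
    "shift (mm) and turn (rad) in tool axes from pose cur/rot to world p, yaw, tool down"
    s=arm.get_state(); cur=s['eef_pos'] if cur is None else np.array(cur); R=Ro.from_euler('xyz',s['ee_rot'] if rot is None else rot)
    D=Ro.from_euler('xyz',[np.pi,0,yaw]); print(s['t'],(R.inv().apply(np.array(p)-cur)*1000).round(1),(R.inv()*D).as_rotvec().round(3))
E
python3 -c "
from h import *
print(arm.get_state()['eef_pos'],arm.get_state()['ee_rot'])
to([.590,.0315,.12],-1.964)"
```

```text
[0.47696662 0.22418872 0.3985472 ] [ 3.14153329e+00  1.33975546e-04 -1.32136135e+00]
1.4333 [214.7 -62.  278.5] [0.    0.    0.643]
```

>>> jog_arm([
  {"dx":38,"dy":-11,"dz":0,"rx":0,"ry":0,"rz":0.12,"gripper":0},
  {"dx":76,"dy":-22,"dz":0,"rx":0,"ry":0,"rz":0.24,"gripper":0},
  {"dx":114,"dy":-33,"dz":0,"rx":0,"ry":0,"rz":0.36,"gripper":0},
  {"dx":152,"dy":-44,"dz":0,"rx":0,"ry":0,"rz":0.48,"gripper":0},
  {"dx":190,"dy":-55,"dz":0,"rx":0,"ry":0,"rz":0.6,"gripper":0.2},
  {"dx":215,"dy":-62,"dz":30,"rx":0,"ry":0,"rz":0.643,"gripper":0.2},
  {"dx":215,"dy":-62,"dz":70,"rx":0,"ry":0,"rz":0.643,"gripper":0.2},
  {"dx":215,"dy":-62,"dz":110,"rx":0,"ry":0,"rz":0.643,"gripper":0.2},
])

```text
t: 2.1
eef_pos: [0.5915, 0.0319, 0.2872]
ee_rot: [-3.141, 0.001, -1.962]
force: [0.0, 1.1, -1.3]
width: 0.0713
gripper_force: 0.0
```

>>> jog_arm([
  {"dx":0,"dy":0,"dz":40,"rx":0,"ry":0,"rz":0,"gripper":0.2},
  {"dx":0,"dy":0,"dz":80,"rx":0,"ry":0,"rz":0,"gripper":0.2},
  {"dx":0,"dy":0,"dz":120,"rx":0,"ry":0,"rz":0,"gripper":0.2},
  {"dx":0,"dy":0,"dz":150,"rx":0,"ry":0,"rz":0,"gripper":0.2},
  {"dx":0,"dy":0,"dz":170,"rx":0,"ry":0,"rz":0,"gripper":0.2},
  {"dx":0,"dy":0,"dz":170,"rx":0,"ry":0,"rz":0,"gripper":0.2},
  {"dx":0,"dy":0,"dz":170,"rx":0,"ry":0,"rz":0,"gripper":0.2},
  {"dx":0,"dy":0,"dz":170,"rx":0,"ry":0,"rz":0,"gripper":0.2},
])

```text
t: 2.77
eef_pos: [0.5918, 0.0339, 0.12]
ee_rot: [-3.14, 0.001, -1.958]
force: [-0.2, -0.0, -0.4]
width: 0.0701
gripper_force: 0.0
```

```bash
python3 -c "
from h import *
print(arm.get_state()['eef_pos'],arm.get_state()['ee_rot'])
to([.590,.0315,.026],-1.964)
f=grab('side'); save(f,'s2.png',(248,240,368,340),5)"
```

```text
[0.59182802 0.03391614 0.11998066] [-3.14008994e+00  7.18107467e-04 -1.95831116e+00]
2.7667 [ 3.   0.9 94. ] [-0.002  0.001  0.006]
```

View pics/s2.png

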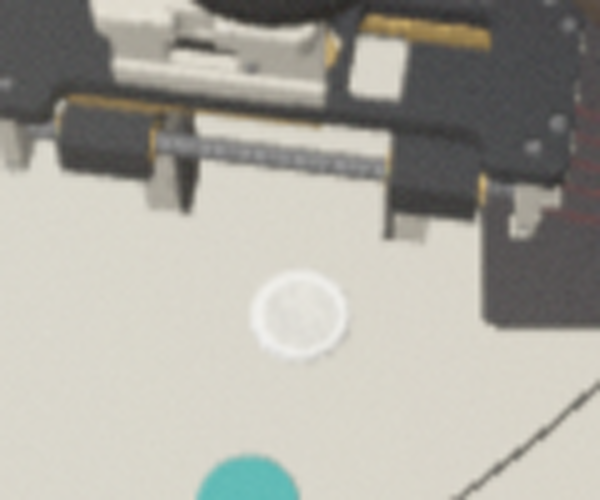

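Crop s2 shows the capsule at (299,315), flat and free, midway below the two fingers at (188,210) and (388,238). Turquoise is clear below at (247,475). I descend and grip it.

>>> jog_arm([
  {"dx":3,"dy":1,"dz":30,"rx":0,"ry":0,"rz":0,"gripper":0.2},
  {"dx":3,"dy":1,"dz":60,"rx":0,"ry":0,"rz":0,"gripper":0.2},
  {"dx":3,"dy":1,"dz":80,"rx":0,"ry":0,"rz":0,"gripper":0.2},
  {"dx":3,"dy":1,"dz":90,"rx":0,"ry":0,"rz":0,"gripper":0.2},
  {"dx":3,"dy":1,"dz":94,"rx":0,"ry":0,"rz":0,"gripper":0.2},
  {"dx":3,"dy":1,"dz":94,"rx":0,"ry":0,"rz":0,"gripper":0.2},
  {"dx":3,"dy":1,"dz":94,"rx":0,"ry":0,"rz":0,"gripper":0.3},
  {"dx":3,"dy":1,"dz":94,"rx":0,"ry":0,"rz":0,"gripper":0.5},
], force=12)

```text
t: 3.48
eef_pos: [0.59, 0.0317, 0.0262]
ee_rot: [-3.139, 0.002, -1.958]
force: [-0.6, -0.1, -0.8]
width: 0.0616
gripper_force: 0.0
```

>>> jog_arm([
  {"dx":0,"dy":0,"dz":0,"rx":0,"ry":0,"rz":0,"gripper":0.7},
  {"dx":0,"dy":0,"dz":0,"rx":0,"ry":0,"rz":0,"gripper":0.7},
  {"dx":0,"dy":0,"dz":0,"rx":0,"ry":0,"rz":0,"gripper":0.7},
  {"dx":0,"dy":0,"dz":0,"rx":0,"ry":0,"rz":0,"gripper":0.7},
  {"dx":0,"dy":0,"dz":0,"rx":0,"ry":0,"rz":0,"gripper":0.7},
  {"dx":0,"dy":0,"dz":0,"rx":0,"ry":0,"rz":0,"gripper":0.7},
  {"dx":0,"dy":0,"dz":0,"rx":0,"ry":0,"rz":0,"gripper":0.7},
  {"dx":0,"dy":0,"dz":0,"rx":0,"ry":0,"rz":0,"gripper":0.7},
])

```text
t: 4.15
eef_pos: [0.5891, 0.0314, 0.025]
ee_rot: [-3.141, 0.0, -1.959]
force: [-1.4, -0.1, 6.0]
width: 0.039
gripper_force: 12.0
```

```bash
python3 -c "
from h import *
s=arm.get_state();print(s['eef_pos'],s['ee_rot'],s['width'],s['gripper_force'])"
```

```text
[0.58907181 0.0314027  0.0250363 ] [-3.14109650e+00  2.99651779e-04 -1.95858194e+00] 0.03896406320196928 12.000915706157684
```

>>> jog_arm([
  {"dx":0,"dy":0,"dz":-40,"rx":0,"ry":0,"rz":0,"gripper":0.7},
  {"dx":0,"dy":0,"dz":-80,"rx":0,"ry":0,"rz":0,"gripper":0.7},
  {"dx":0,"dy":0,"dz":-120,"rx":0,"ry":0,"rz":0,"gripper":0.7},
  {"dx":0,"dy":0,"dz":-140,"rx":0,"ry":0,"rz":0,"gripper":0.7},
  {"dx":0,"dy":0,"dz":-140,"rx":0,"ry":0,"rz":0,"gripper":0.7},
  {"dx":0,"dy":0,"dz":-140,"rx":0,"ry":0,"rz":0,"gripper":0.7},
  {"dx":0,"dy":0,"dz":-140,"rx":0,"ry":0,"rz":0,"gripper":0.7},
  {"dx":0,"dy":0,"dz":-140,"rx":0,"ry":0,"rz":0,"gripper":0.7},
])

```text
t: 4.82
eef_pos: [0.5879, 0.031, 0.1631]
ee_rot: [3.139, -0.002, -1.959]
force: [0.4, 0.2, -0.9]
width: 0.0393
gripper_force: 12.0
```

```bash
python3 -c "
from h import *
s=arm.get_state();print(s['eef_pos'],s['ee_rot'],s['width'],s['gripper_force'])
to([.5862,-.2345,.165],-1.964)"
```

```text
[0.58788015 0.03103873 0.16307728] [ 3.13947733e+00 -1.53232068e-03 -1.95909906e+00] 0.03934545199910364 11.999845057725906
4.8167 [246.4 -99.   -1.8] [ 0.002 -0.002  0.005]
```

>>> jog_arm([
  {"dx":37,"dy":-15,"dz":0,"rx":0,"ry":0,"rz":0,"gripper":0.7},
  {"dx":74,"dy":-30,"dz":0,"rx":0,"ry":0,"rz":0,"gripper":0.7},
  {"dx":111,"dy":-45,"dz":0,"rx":0,"ry":0,"rz":0,"gripper":0.7},
  {"dx":148,"dy":-60,"dz":0,"rx":0,"ry":0,"rz":0,"gripper":0.7},
  {"dx":185,"dy":-75,"dz":0,"rx":0,"ry":0,"rz":0,"gripper":0.7},
  {"dx":220,"dy":-88,"dz":0,"rx":0,"ry":0,"rz":0,"gripper":0.7},
  {"dx":246,"dy":-99,"dz":0,"rx":0,"ry":0,"rz":0.005,"gripper":0.7},
  {"dx":246,"dy":-99,"dz":0,"rx":0,"ry":0,"rz":0.005,"gripper":0.7},
])

```text
t: 5.48
eef_pos: [0.5861, -0.2384, 0.1624]
ee_rot: [3.138, -0.002, -1.968]
force: [0.5, 0.2, 0.2]
width: 0.039
gripper_force: 12.0
```

>>> jog_arm([
  {"dx":0,"dy":0,"dz":20,"rx":0,"ry":0,"rz":0,"gripper":0.7},
  {"dx":0,"dy":0,"dz":40,"rx":0,"ry":0,"rz":0,"gripper":0.7},
  {"dx":0,"dy":0,"dz":60,"rx":0,"ry":0,"rz":0,"gripper":0.7},
  {"dx":0,"dy":0,"dz":80,"rx":0,"ry":0,"rz":0,"gripper":0.7},
  {"dx":0,"dy":0,"dz":90,"rx":0,"ry":0,"rz":0,"gripper":0.7},
  {"dx":0,"dy":0,"dz":90,"rx":0,"ry":0,"rz":0,"gripper":0.7},
  {"dx":0,"dy":0,"dz":90,"rx":0,"ry":0,"rz":0,"gripper":0.7},
  {"dx":0,"dy":0,"dz":90,"rx":0,"ry":0,"rz":0,"gripper":0.7},
])

```text
t: 6.15
eef_pos: [0.588, -0.2339, 0.0753]
ee_rot: [-3.141, -0.0, -1.963]
force: [-0.3, -1.1, -0.2]
width: 0.0391
gripper_force: 12.0
```

```bash
python3 -c "
from h import *
s=arm.get_state();print(s['eef_pos'],s['ee_rot'],s['width'],s['gripper_force'])
to([.5862,-.2345,.046],-1.964)
f=grab('side'); print(pix(f,s['eef_pos']-[0,0,.022]),pix(f,[.5862,-.2345,.014])); save(f,'s3.png',(225,130,345,245),5)"
```

```text
[ 0.58802871 -0.233887    0.07530142] [-3.14074400e+00 -9.43921962e-05 -1.96327256e+00] 0.0390763180601156 11.999847739934921
6.15 [ 1.3  1.5 29.3] [-0.001 -0.     0.001]
(np.float64(281.3142233971437), np.float64(190.1333880912176)) (np.float64(283.24914345107345), np.float64(201.1770645368061))
```

View pics/s3.png

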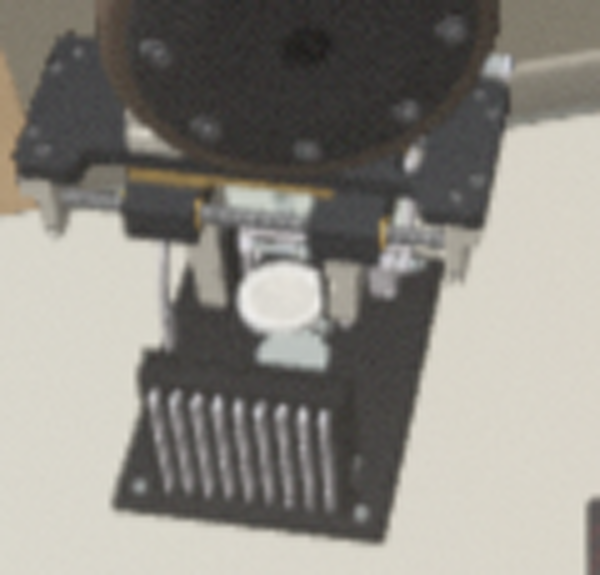

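Crop s3 shows the capsule held level between the fingers at (282,298), which agrees with the TCP projection, above the seat and clear of the jaws and lamp. I lower it onto the jaw tapers.

>>> jog_arm([
  {"dx":1.3,"dy":1.5,"dz":8,"rx":0,"ry":0,"rz":0,"gripper":0.7},
  {"dx":1.3,"dy":1.5,"dz":16,"rx":0,"ry":0,"rz":0,"gripper":0.7},
  {"dx":1.3,"dy":1.5,"dz":22,"rx":0,"ry":0,"rz":0,"gripper":0.7},
  {"dx":1.3,"dy":1.5,"dz":25,"rx":0,"ry":0,"rz":0,"gripper":0.7},
  {"dx":1.3,"dy":1.5,"dz":27,"rx":0,"ry":0,"rz":0,"gripper":0.7},
  {"dx":1.3,"dy":1.5,"dz":28,"rx":0,"ry":0,"rz":0,"gripper":0.7},
  {"dx":1.3,"dy":1.5,"dz":28,"rx":0,"ry":0,"rz":0,"gripper":0.7},
  {"dx":1.3,"dy":1.5,"dz":28,"rx":0,"ry":0,"rz":0,"gripper":0.7},
])

```text
t: 6.87
eef_pos: [0.5857, -0.2345, 0.0467]
ee_rot: [-3.141, 0.0, -1.964]
force: [0.5, 1.2, 0.4]
width: 0.0393
gripper_force: 12.0
```

```bash
python3 -c "
from h import *
s=arm.get_state();print(s['eef_pos'],s['force'],s['moment'],s['width'])
to([.5862,-.2345,.046],-1.964)"
```

```text
[ 0.58573928 -0.23449143  0.0467083 ] [0.4908115  1.24887266 0.4080147 ] [ 0.24941509 -0.26346569 -0.01886783] 0.03930418539326687
6.8667 [-0.2 -0.4  0.7] [-0.  0.  0.]
```

>>> jog_arm([
  {"dx":0,"dy":0,"dz":0.6,"rx":0,"ry":0,"rz":0,"gripper":0.7},
  {"dx":0,"dy":0,"dz":1.2,"rx":0,"ry":0,"rz":0,"gripper":0.7},
  {"dx":0,"dy":0,"dz":1.2,"rx":0,"ry":0,"rz":0,"gripper":0.7},
  {"dx":0,"dy":0,"dz":1.2,"rx":0,"ry":0,"rz":0,"gripper":0.5},
  {"dx":0,"dy":0,"dz":1.2,"rx":0,"ry":0,"rz":0,"gripper":0.42},
  {"dx":0,"dy":0,"dz":1.2,"rx":0,"ry":0,"rz":0,"gripper":0.42},
  {"dx":0,"dy":0,"dz":1.2,"rx":0,"ry":0,"rz":0,"gripper":0.42},
  {"dx":0,"dy":0,"dz":1.2,"rx":0,"ry":0,"rz":0,"gripper":0.42},
])

```text
t: 7.53
eef_pos: [0.5853, -0.2346, 0.0453]
ee_rot: [3.141, -0.0, -1.964]
force: [0.1, 0.3, -0.1]
width: 0.0511
gripper_force: 0.0
```

>>> jog_arm([
  {"dx":0,"dy":0,"dz":-6,"rx":0,"ry":0,"rz":0,"gripper":0.42},
  {"dx":0,"dy":0,"dz":-15,"rx":0,"ry":0,"rz":0,"gripper":0.42},
  {"dx":0,"dy":0,"dz":-30,"rx":0,"ry":0,"rz":0,"gripper":0.42},
  {"dx":0,"dy":0,"dz":-45,"rx":0,"ry":0,"rz":0,"gripper":0.8},
  {"dx":0,"dy":0,"dz":-50,"rx":0,"ry":0,"rz":-0.12,"gripper":1},
  {"dx":0,"dy":0,"dz":-50,"rx":0,"ry":0,"rz":-0.24,"gripper":1},
  {"dx":0,"dy":0,"dz":-50,"rx":0,"ry":0,"rz":-0.36,"gripper":1},
  {"dx":0,"dy":0,"dz":-50,"rx":0,"ry":0,"rz":-0.36,"gripper":1},
])

```text
t: 8.2
eef_pos: [0.5859, -0.2346, 0.0967]
ee_rot: [-3.14, -0.0, -1.598]
force: [-0.2, 0.6, -0.4]
width: 0.0232
gripper_force: 0.0
```

```bash
python3 -c "
from h import *
s=arm.get_state();print(s['eef_pos'],s['ee_rot'],s['force'],s['moment'],s['width'])
to([.5862,-.2345,.053],-1.604)
f=grab('side'); print(pix(f,[.5862,-.2345,.028]),pix(f,[.5862,-.2345,.021])); save(f,'s4.png',(225,130,345,245),5)"
```

```text
[ 0.58588438 -0.23457707  0.09669991] [-3.14004871e+00 -2.00288779e-04 -1.59811813e+00] [-0.20565763  0.63209937 -0.41448269] [ 0.01646568 -0.02833971 -0.05038086] 0.023182584715057575
8.2 [-0.1 -0.2 43.7] [-0.002 -0.     0.006]
(np.float64(282.8351281252314), np.float64(197.20447123311658)) (np.float64(283.04332490726443), np.float64(199.20217781673608))
```

View pics/s4.png

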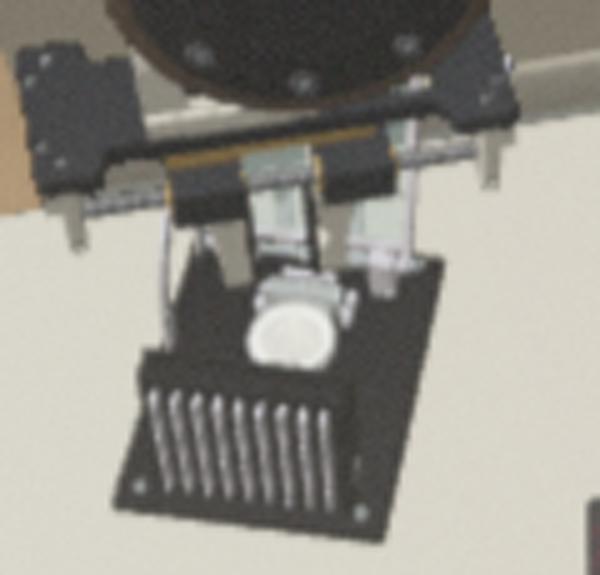

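Crop s4 shows the capsule resting on the jaws, centred at (291,336), as predicted for a top at 28 mm. Next I press it with closed fingers.

>>> jog_arm([
  {"dx":0,"dy":0,"dz":0,"rx":0,"ry":0,"rz":0,"gripper":1},
  {"dx":0,"dy":0,"dz":10,"rx":0,"ry":0,"rz":0,"gripper":1},
  {"dx":0,"dy":0,"dz":20,"rx":0,"ry":0,"rz":0,"gripper":1},
  {"dx":0,"dy":0,"dz":30,"rx":0,"ry":0,"rz":0,"gripper":1},
  {"dx":0,"dy":0,"dz":38,"rx":0,"ry":0,"rz":0,"gripper":1},
  {"dx":0,"dy":0,"dz":42,"rx":0,"ry":0,"rz":0,"gripper":1},
  {"dx":0,"dy":0,"dz":44,"rx":0,"ry":0,"rz":0,"gripper":1},
  {"dx":0,"dy":0,"dz":44,"rx":0,"ry":0,"rz":0,"gripper":1},
])

```text
t: 8.92
eef_pos: [0.5851, -0.2345, 0.0505]
ee_rot: [3.14, 0.0, -1.604]
force: [-1.2, 1.0, -0.3]
width: 0.0007
gripper_force: 0.0
```

>>> jog_arm([
  {"dx":0,"dy":0,"dz":1.2,"rx":0,"ry":0,"rz":0,"gripper":1},
  {"dx":0,"dy":0,"dz":2.4,"rx":0,"ry":0,"rz":0,"gripper":1},
  {"dx":0,"dy":0,"dz":3.6,"rx":0,"ry":0,"rz":0,"gripper":1},
  {"dx":0,"dy":0,"dz":4.8,"rx":0,"ry":0,"rz":0,"gripper":1},
  {"dx":0,"dy":0,"dz":6,"rx":0,"ry":0,"rz":0,"gripper":1},
  {"dx":0,"dy":0,"dz":7,"rx":0,"ry":0,"rz":0,"gripper":1},
  {"dx":0,"dy":0,"dz":7,"rx":0,"ry":0,"rz":0,"gripper":1},
  {"dx":0,"dy":0,"dz":7,"rx":0,"ry":0,"rz":0,"gripper":1},
])

```text
t: 9.58
eef_pos: [0.5855, -0.2345, 0.0444]
ee_rot: [-3.141, 0.0, -1.604]
force: [-0.2, -0.3, -0.1]
width: 0.0002
gripper_force: 0.0
```

>>> jog_arm([
  {"dx":0,"dy":0,"dz":0.7,"rx":0,"ry":0,"rz":0,"gripper":1},
  {"dx":0,"dy":0,"dz":1.4,"rx":0,"ry":0,"rz":0,"gripper":1},
  {"dx":0,"dy":0,"dz":2,"rx":0,"ry":0,"rz":0,"gripper":1},
  {"dx":0,"dy":0,"dz":2.4,"rx":0,"ry":0,"rz":0,"gripper":1},
  {"dx":0,"dy":0,"dz":2.4,"rx":0,"ry":0,"rz":0,"gripper":1},
  {"dx":0,"dy":0,"dz":2.4,"rx":0,"ry":0,"rz":0,"gripper":1},
  {"dx":0,"dy":0,"dz":2.4,"rx":0,"ry":0,"rz":0,"gripper":1},
  {"dx":0,"dy":0,"dz":2.4,"rx":0,"ry":0,"rz":0,"gripper":1},
])

```text
t: 10.25
eef_pos: [0.5855, -0.2344, 0.0431]
ee_rot: [-3.141, -0.0, -1.603]
force: [-3.5, 2.8, 10.8]
width: 0.0004
gripper_force: 5.9
```

>>> jog_arm([
  {"dx":0,"dy":0,"dz":-10,"rx":0,"ry":0,"rz":0,"gripper":1},
  {"dx":0,"dy":0,"dz":-45,"rx":0,"ry":0,"rz":0,"gripper":1},
  {"dx":0,"dy":0,"dz":-85,"rx":0,"ry":0,"rz":0,"gripper":0.8},
  {"dx":0,"dy":0,"dz":-125,"rx":0,"ry":0,"rz":0,"gripper":0.6},
  {"dx":0,"dy":0,"dz":-160,"rx":0,"ry":0,"rz":-0.12,"gripper":0.4},
  {"dx":0,"dy":0,"dz":-160,"rx":0,"ry":0,"rz":-0.24,"gripper":0.4},
  {"dx":0,"dy":0,"dz":-160,"rx":0,"ry":0,"rz":-0.36,"gripper":0.4},
  {"dx":0,"dy":0,"dz":-160,"rx":0,"ry":0,"rz":-0.48,"gripper":0.4},
])

```text
t: 10.92
eef_pos: [0.5857, -0.2345, 0.2033]
ee_rot: [-3.14, -0.001, -1.118]
force: [1.2, -0.3, -1.0]
width: 0.0352
gripper_force: 0.0
```

```bash
python3 -c "
from h import *
s=arm.get_state();print(s['eef_pos'],s['ee_rot'],s['force'],s['width'])
to([.4895,-.286,.20],-.393)
f=grab('side'); print(pix(f,[.5862,-.2345,.028]),pix(f,[.5862,-.2345,.021]),pix(f,[.4895,-.286,.125])); save(f,'s5.png',(225,110,345,225),5)"
```

```text
[ 0.58568294 -0.23447698  0.20329757] [-3.13974071e+00 -8.14799874e-04 -1.11808228e+00] [ 1.17081643 -0.25586181 -0.96873149] 0.03515111063163308
10.9167 [  4.3 109.    3.1] [-0.001 -0.001 -0.725]
(np.float64(282.8351281252314), np.float64(197.20447123311658)) (np.float64(283.04332490726443), np.float64(199.20217781673608)) (np.float64(318.2896662717038), np.float64(143.04537988299023))
```

View pics/s5.png

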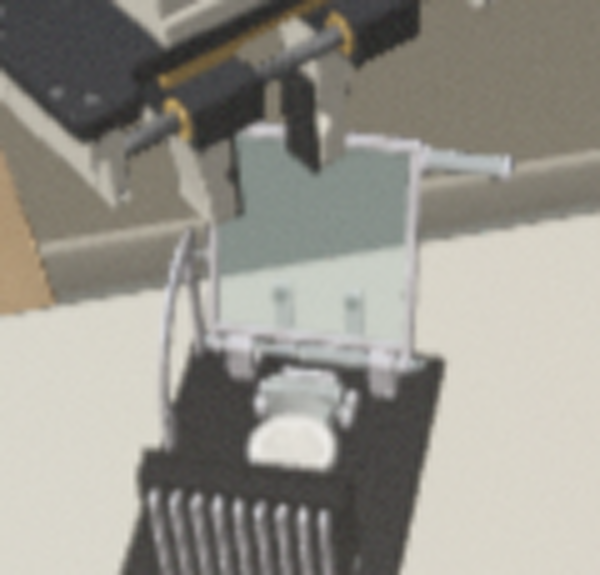

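Crop s5 shows the capsule lower by the expected 2 px, level, with u centre 291 → 283.2 (expected 283.0). The glass is still folded back, with the rod at (465,162), as predicted.

>>> jog_arm([
  {"dx":1,"dy":30,"dz":0,"rx":0,"ry":0,"rz":-0.12,"gripper":0.4},
  {"dx":2,"dy":60,"dz":0,"rx":0,"ry":0,"rz":-0.24,"gripper":0.4},
  {"dx":3,"dy":90,"dz":0,"rx":0,"ry":0,"rz":-0.36,"gripper":0.4},
  {"dx":4,"dy":109,"dz":0,"rx":0,"ry":0,"rz":-0.48,"gripper":0.4},
  {"dx":4,"dy":109,"dz":0,"rx":0,"ry":0,"rz":-0.6,"gripper":0.4},
  {"dx":4,"dy":109,"dz":0,"rx":0,"ry":0,"rz":-0.725,"gripper":0.4},
  {"dx":4,"dy":109,"dz":15,"rx":0,"ry":0,"rz":-0.725,"gripper":0.4},
  {"dx":4,"dy":109,"dz":15,"rx":0,"ry":0,"rz":-0.725,"gripper":0.4},
])

```text
t: 11.63
eef_pos: [0.4876, -0.2849, 0.1851]
ee_rot: [-3.141, 0.003, -0.402]
force: [-0.8, 0.7, 0.3]
width: 0.0527
gripper_force: 0.0
```

```bash
python3 -c "
from h import *
s=arm.get_state();print(s['eef_pos'],s['ee_rot'],s['width'])
to([.4895,-.286,.128],-.393)
f=grab('side');t=grab('top')
q=np.array([pt(f,283+i,199+j) for i in(-4,-2,0,2,4) for j in(-2,-1,0,1)]);print('cap top z',np.median(q,0),q[:,2].round(4))
print(pt(t,*pix(t,[.5862,-.2345,.021])))
save(t,'t6.png',(365,145,510,265),5.5)"
```

```text
[ 0.48764005 -0.28486869  0.18513378] [-3.14130779e+00  2.81019562e-03 -4.02314776e-01] 0.0527173933971007
11.6333 [ 2.3  0.3 57.1] [-0.     0.003 -0.009]
cap top z [ 0.58583659 -0.23616484  0.02177342] [0.0205 0.023  0.0221 0.0223 0.0216 0.023  0.0213 0.0223 0.0196 0.0206
 0.0205 0.0208 0.0223 0.0214 0.0205 0.0216 0.0227 0.0223 0.0219 0.0259]
[ 0.50161489 -0.12263803  0.5956698 ]
```

View pics/t6.png

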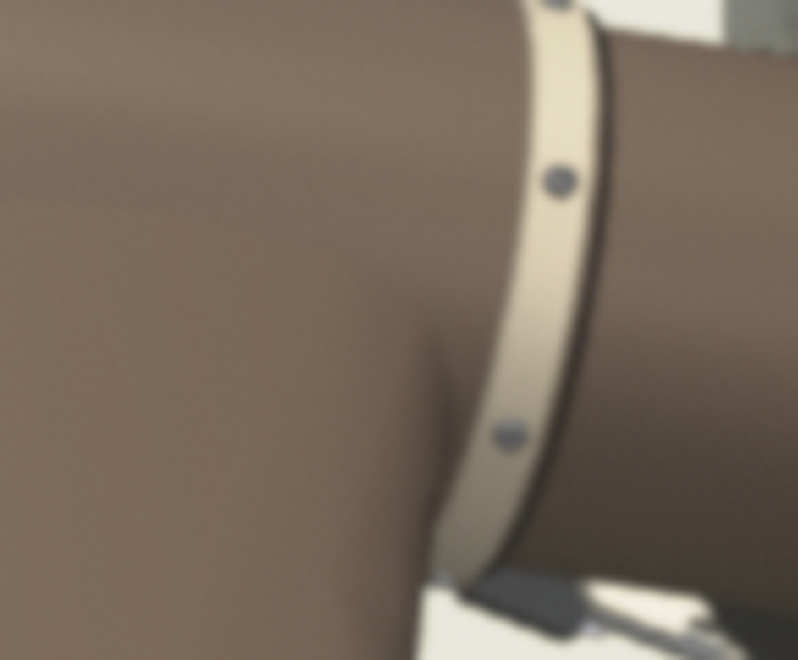

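t6 shows only the arm covering the viewer. The side depth gives the capsule top at 21.8 mm, spread level, so it is home. Next I grip the rod.

>>> jog_arm([
  {"dx":2,"dy":0,"dz":15,"rx":0,"ry":0,"rz":-0.009,"gripper":0.4},
  {"dx":2,"dy":0,"dz":30,"rx":0,"ry":0,"rz":-0.009,"gripper":0.4},
  {"dx":2,"dy":0,"dz":45,"rx":0,"ry":0,"rz":-0.009,"gripper":0.4},
  {"dx":2,"dy":0,"dz":53,"rx":0,"ry":0,"rz":-0.009,"gripper":0.4},
  {"dx":2,"dy":0,"dz":57,"rx":0,"ry":0,"rz":-0.009,"gripper":0.4},
  {"dx":2,"dy":0,"dz":57,"rx":0,"ry":0,"rz":-0.009,"gripper":0.4},
  {"dx":2,"dy":0,"dz":57,"rx":0,"ry":0,"rz":-0.009,"gripper":0.6},
  {"dx":2,"dy":0,"dz":57,"rx":0,"ry":0,"rz":-0.009,"gripper":0.75},
], force=15)

```text
t: 12.4
eef_pos: [0.4914, -0.2862, 0.1309]
ee_rot: [-3.142, -0.001, -0.39]
force: [-0.3, -0.7, 0.2]
width: 0.044
gripper_force: 0.0
```

>>> jog_arm([
  {"dx":0,"dy":0,"dz":0,"rx":0,"ry":0,"rz":0,"gripper":0.85},
  {"dx":0,"dy":0,"dz":0,"rx":0,"ry":0,"rz":0,"gripper":1},
  {"dx":0,"dy":0,"dz":0,"rx":0,"ry":0,"rz":0,"gripper":1},
  {"dx":0,"dy":0,"dz":0,"rx":0,"ry":0,"rz":0,"gripper":1},
  {"dx":0,"dy":0,"dz":0,"rx":0,"ry":0,"rz":0,"gripper":1},
  {"dx":0,"dy":0,"dz":0,"rx":0,"ry":0,"rz":0,"gripper":1},
  {"dx":0,"dy":0,"dz":0,"rx":0,"ry":0,"rz":0,"gripper":1},
  {"dx":0,"dy":0,"dz":0,"rx":0,"ry":0,"rz":0,"gripper":1},
])

```text
t: 13.07
eef_pos: [0.4908, -0.286, 0.1301]
ee_rot: [3.142, -0.0, -0.39]
force: [-0.8, -0.0, 2.2]
width: 0.0095
gripper_force: 15.0
```

```bash
python3 -c "
from h import *
s=arm.get_state();print(s)
f=grab('side')
for u in(328,330,331,332): print(u,[pt(f,u,v).round(3).tolist() for v in(142,143,144)])
c,w=np.cos(.393),np.sin(.393);d=s['eef_pos']-[.5862,-.2345,.003];print('grasp in viewer',d[0]*c-d[1]*w,d[0]*w+d[1]*c,d[2])
a=0
print('arc (dy,dz) mm from phi=1.95:',[(p,round(float(-100*(np.cos(p)-np.cos(1.95))),1),round(float(-100*(np.sin(p)-np.sin(1.95))),1)) for p in np.linspace(1.95,.785,17).round(3)])"
```

```text
{'t': 13.0667, 'q': array([-1.83176707e-01,  2.90397058e-01, -3.83000733e-01,  2.26301194e-05,
       -8.97341189e-01,  1.36415816e+00]), 'qd': array([-1.37144400e-04, -9.95807694e-04, -1.16510837e-04, -6.35448256e-05,
        9.68491780e-04,  1.90749916e-04]), 'joint_efforts': array([-9.63986618e-02, -4.72595823e+01,  2.41673845e+01,  5.70894644e+00,
        2.31900802e-01,  4.48053307e-02]), 'eef_pos': array([ 0.49079681, -0.28599156,  0.13005143]), 'ee_rot': array([ 3.14158711e+00, -5.97563261e-05, -3.89800760e-01]), 'force': array([-0.78588562, -0.00729406,  2.22454133]), 'moment': array([ 0.18279987,  0.16132835, -0.07065542]), 'gripper_force': 14.999061673879623, 'width': 0.009489708796851374}
328 [[0.496, -0.184, 0.219], [0.495, -0.185, 0.215], [0.495, -0.186, 0.212]]
330 [[0.491, -0.185, 0.217], [0.491, -0.186, 0.213], [0.49, -0.189, 0.209]]
331 [[0.486, -0.198, 0.204], [0.486, -0.196, 0.204], [0.216, -1.133, -0.687]]
332 [[0.211, -1.136, -0.677], [0.212, -1.13, -0.678], [0.214, -1.124, -0.679]]
grasp in viewer -0.06841077800614749 -0.0841018086766398 0.127051430570274
arc (dy,dz) mm from phi=1.95: [(np.float64(1.95), -0.0, -0.0), (np.float64(1.877), -6.9, -2.5), (np.float64(1.804), -13.9, -4.4), (np.float64(1.732), -21.0, -5.8), (np.float64(1.659), -28.2, -6.7), (np.float64(1.586), -35.5, -7.1), (np.float64(1.513), -42.8, -6.9), (np.float64(1.44), -50.1, -6.2), (np.float64(1.368), -57.2, -5.1), (np.float64(1.295), -64.2, -3.3), (np.float64(1.222), -71.2, -1.1), (np.float64(1.149), -78.0, 1.7), (np.float64(1.076), -84.5, 4.9), (np.float64(1.003), -90.8, 8.6), (np.float64(0.931), -96.7, 12.7), (np.float64(0.858), -102.4, 17.2), (np.float64(0.785), -107.8, 22.2)]
```

>>> jog_arm([
  {"dx":0,"dy":-6.9,"dz":-2.5,"rx":0,"ry":0,"rz":0,"gripper":1},
  {"dx":0,"dy":-13.9,"dz":-4.4,"rx":0,"ry":0,"rz":0,"gripper":1},
  {"dx":0,"dy":-21,"dz":-5.8,"rx":0,"ry":0,"rz":0,"gripper":1},
  {"dx":0,"dy":-28.2,"dz":-6.7,"rx":0,"ry":0,"rz":0,"gripper":1},
  {"dx":0,"dy":-35.5,"dz":-7.1,"rx":0,"ry":0,"rz":0,"gripper":1},
  {"dx":0,"dy":-42.8,"dz":-6.9,"rx":0,"ry":0,"rz":0,"gripper":1},
  {"dx":0,"dy":-50.1,"dz":-6.2,"rx":0,"ry":0,"rz":0,"gripper":1},
  {"dx":0,"dy":-50.1,"dz":-6.2,"rx":0,"ry":0,"rz":0,"gripper":1},
])

```text
t: 13.78
eef_pos: [0.5109, -0.2384, 0.1363]
ee_rot: [-3.141, -0.001, -0.388]
force: [1.5, -1.3, 4.1]
width: 0.0091
gripper_force: 15.0
```

>>> jog_arm([
  {"dx":0,"dy":-7.1,"dz":1.1,"rx":0,"ry":0,"rz":0,"gripper":1},
  {"dx":0,"dy":-14.1,"dz":2.9,"rx":0,"ry":0,"rz":0,"gripper":1},
  {"dx":0,"dy":-21.1,"dz":5.1,"rx":0,"ry":0,"rz":0,"gripper":1},
  {"dx":0,"dy":-27.9,"dz":7.9,"rx":0,"ry":0,"rz":0,"gripper":1},
  {"dx":0,"dy":-34.4,"dz":11.1,"rx":0,"ry":0,"rz":0,"gripper":1},
  {"dx":0,"dy":-40.7,"dz":14.8,"rx":0,"ry":0,"rz":0,"gripper":1},
  {"dx":0,"dy":-46.6,"dz":18.9,"rx":0,"ry":0,"rz":0,"gripper":1},
  {"dx":0,"dy":-46.6,"dz":18.9,"rx":0,"ry":0,"rz":0,"gripper":1},
])

```text
t: 14.45
eef_pos: [0.5284, -0.1954, 0.1165]
ee_rot: [-3.141, -0.0, -0.389]
force: [5.1, -1.3, 1.2]
width: 0.0092
gripper_force: 15.0
```

>>> jog_arm([
  {"dx":0,"dy":-3,"dz":2.5,"rx":0,"ry":0,"rz":0,"gripper":1},
  {"dx":0,"dy":-6,"dz":5,"rx":0,"ry":0,"rz":0,"gripper":1},
  {"dx":0,"dy":-9,"dz":7.5,"rx":0,"ry":0,"rz":0,"gripper":1},
  {"dx":0,"dy":-11,"dz":9.5,"rx":0,"ry":0,"rz":0,"gripper":1},
  {"dx":0,"dy":-11,"dz":9.5,"rx":0,"ry":0,"rz":0,"gripper":1},
  {"dx":0,"dy":-11,"dz":9.5,"rx":0,"ry":0,"rz":0,"gripper":1},
  {"dx":0,"dy":-11,"dz":9.5,"rx":0,"ry":0,"rz":0,"gripper":1},
  {"dx":0,"dy":-11,"dz":9.5,"rx":0,"ry":0,"rz":0,"gripper":1},
])

```text
t: 15.12
eef_pos: [0.5322, -0.1861, 0.1075]
ee_rot: [-3.141, -0.001, -0.39]
force: [5.2, -2.5, 0.0]
width: 0.0092
gripper_force: 15.0
```

```bash
python3 -c "
from h import *
s=arm.get_state();print(s['t'],s['eef_pos'],s['ee_rot'],s['force'],s['width'],s['gripper_force'])
c,w=np.cos(.393),np.sin(.393)
V=lambda p:np.array([(p[0]-.5862)*c-(p[1]+.2345)*w,(p[0]-.5862)*w+(p[1]+.2345)*c,p[2]])
g=V(s['eef_pos']-[0,0,.003]);print('grasp in viewer',g,'phi',np.arctan2(g[2]-.032,g[1]+.048),np.arccos((g[1]+.048)/.1),np.hypot(g[2]-.032,g[1]+.048))
for n in('side','top'):
    f=grab(n);v,u=np.mgrid[0:480,0:640];v=v.ravel();u=u.ravel();z=f['z_map'].ravel()
    T=np.linalg.inv(f['view']);p=np.c_[(u-f['cx'])/f['fx']*z,(v-f['cy'])/f['fy']*z,z]@T[:3,:3].T+T[:3,3]
    q=np.array(V(p.T)).T
    m=(abs(q[:,0])<.045)&(q[:,1]>-.04)&(q[:,1]<.035)&(q[:,2]>.035)&(q[:,2]<.13)
    a=q[m];print(n,len(a),'angle pts',np.median(np.arctan2(a[:,2]-.032,a[:,1]+.048)) if len(a) else '')
    for x in(-.04,0,.04):
        for y in(-.03,-.01,.01,.025):
            k=m&(abs(q[:,0]-x)<.006)&(abs(q[:,1]-y)<.003)
            if k.any(): print(x,y,np.median(q[k,2]).round(4),k.sum())
"
```

```text
15.1167 [ 0.53219034 -0.18609471  0.10747112] [-3.14139292e+00 -5.75739996e-04 -3.89785286e-01] [ 5.1985992  -2.49429011  0.04634024] 0.00918063957588501 15.011322051286697
grasp in viewer [-0.06842955  0.02403146  0.10447112] phi 0.7884407254630483 0.7665405054773349 0.10217923311572913
side 106 angle pts 0.8122840421076052
0 -0.01 0.0768 1
0 0.025 0.1093 9
0.04 -0.03 0.0564 2
0.04 -0.01 0.0753 2
0.04 0.01 0.0936 1
0.04 0.025 0.1102 9
top 0 angle pts
```

>>> jog_arm([
  {"dx":0,"dy":0,"dz":0,"rx":0,"ry":0,"rz":0,"gripper":1},
  {"dx":0,"dy":0,"dz":0,"rx":0,"ry":0,"rz":0,"gripper":1},
  {"dx":0,"dy":0,"dz":0,"rx":0,"ry":0,"rz":0,"gripper":1},
  {"dx":0,"dy":0,"dz":0,"rx":0,"ry":0,"rz":0,"gripper":1},
  {"dx":0,"dy":0,"dz":0,"rx":0,"ry":0,"rz":0,"gripper":1},
  {"dx":0,"dy":0,"dz":0,"rx":0,"ry":0,"rz":0,"gripper":1},
  {"dx":0,"dy":0,"dz":0,"rx":0,"ry":0,"rz":0,"gripper":1},
  {"dx":0,"dy":0,"dz":0,"rx":0,"ry":0,"rz":0,"gripper":1},
])

```text
t: 15.88
eef_pos: [0.5322, -0.1861, 0.1075]
ee_rot: [-3.141, -0.001, -0.39]
force: [4.9, -1.9, -0.1]
width: 0.0094
gripper_force: 15.0
```

```bash
python3 -c "
from station import arm
s=arm.get_state();print(s['t'],s['eef_pos'],s['width'],s['gripper_force'],abs(s['qd']).max())
print(arm.job_done())"
```

```text
15.8833 [ 0.53216219 -0.18613084  0.10749239] 0.009422722932657591 15.01122772693634 0.0014691020400750445
the job is handed in; nothing more can be done
None
```

The job is handed in at 15.9 s: by my measurements the larger capsule is pressed home on the seat and the fingers hold the rod with the glass at about 45 degrees (roughly 0.77–0.81 rad); no verdict came back.

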